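File a rock sample in the push-latch drawer

TASK

The drawer of the small specimen cabinet on the bench has no handle but a push latch: press its front in once and let go so that it springs fully open, lay the blocky brown rock sample inside without dropping it, then push the drawer shut until it latches again and let go, so that it stays closed (latched, as at the start, its front stands two centimetres proud). The latch is delicate: never push on the cabinet or its drawer with more than about 15 N, and leave the tumbler, the magnifier and the big pale cobble where they are.

Things in the scene. Friction and masses are not known exactly. Their poses are not given: they have to be found in the camera images.
- cabinet: Low maple specimen cabinet with a darker wooden top, fixed to the bench, 220 deep x 150 wide x 88 mm high. Origin at the centre of its underside, on the bench; x points from its front to its back, y to its left, z up. Its one drawer opens along -x of this frame. The front edge of the top is at x = -111 mm. Yaw up to 0.3 rad either way.
- drawer (a joint): Drawer travel (m): 0 latched shut (the start), 0.095 fully open, negative when pressed in past shut. The push-push latch trips 4 to 16 mm past shut, at 6 to 9 N; this depth is hidden and differs each time, with a hard stop 1 mm deeper, so go by feel. From shut, trip and let go: a damped 5 N spring slides it out in 1 s. From open, push in past the same point, let go: it stays.
- drawer_front (a point): Centre of the drawer's flat outer face, 146 wide x 66 high, 12 mm thick (10 to 76 mm above the bench). Shut, it is 143 mm in front of the cabinet's centre, the panel 21 mm proud of the carcass. Moves with the drawer; axes as the cabinet's: press along +x. Pushing takes 4 to 7 N up to shut, then 0.2 N more per mm; at the hard stop it climbs steeply.
- drawer_floor (a point): Centre of the drawer's inner floor, 17 mm above the bench, 75 mm behind the outer face of the front; moves with the drawer, axes as the cabinet's. Inside the drawer is 126 mm long (x) and 110 mm wide (y), side walls 35 mm high; fully open, all but the last 10 mm is clear of the cabinet's top.
- specimen: The reddish-brown, blocky rock sample, loose, 0.08 to 0.15 kg. Origin at the centre of its underside; x along its length (60 mm with its lumps, flat-sided for 46 mm), y across its two flat parallel sides (30 mm apart), about 32 mm high at the highest lump.
- specimen_mid (a point): Centre of the rock sample's block, 13 mm above its underside; axes as the sample's. Grasp here from above across y (30 mm).
- magnifier: Hand magnifier lying flat, 126 mm long, 52 mm across its round frame, 9 mm thick, steel rim and wooden handle; bystander. Origin on its underside near the middle, x along it towards the lens.
- tumbler: Grey travel tumbler with a handle, white lid and straw, 96 mm across, 203 mm high plus straw; bystander. Origin at the centre of its underside.
- cobble: Pale rounded cobble, 85 x 70 x 55 mm; bystander. Origin at the centre of its underside.
Mind the look-alikes: they are no part of the job. Of the things like the specimen, leave any that is green or orange; of the rest the larger one is meant.

How it is judged:
By the outcome, as a careful person would: the job done as asked, in the order asked, and still so for the second after the job is handed in, with the robot touching nothing.
It also fails if it takes over 72 s, if anything falls off the work surface, if the arm or the gripper's body presses on something with over 40 N, if the wrist force passes 120 N, or if a joint passes its speed limit or range.

ROBOT

A 6-joint arm with a two-finger parallel gripper is mounted at the origin on the work surface. World frame = base frame: x ahead of the robot, y to its left, z up, the work surface at z = 0. Lengths are in mm, angles in rad, forces in N, time in s.
With the tool pointing down it reaches from about 350 to 975 mm from the base axis. Payload 4.9 kg.
Tool frame: the origin (TCP) lies on the centre line of the jaws, within the pads' length; the fingertips stand 22 mm ahead of it and the grasp point (between the pads) lies 3 mm ahead of it (bot.tip_reach is the distance from the TCP to the fingertips, in mm); z points along the fingers, y is the line along which they close (so a half turn about z gives the same grasp; the last joint's range is limited). The gripper opens to 85 mm and grips with 20 to 120 N. Pads are 22 mm wide; open, the fingers measure 114 mm over their backs; the gripper's body (76 mm by 85 mm) begins 54 mm behind the grasp point. The pads swing forward as they close: fully open they stand 13 mm farther back than shut.
Start: joints at [1.077, 0.053, 1.613, -0, 1.476, -0.119], TCP at [228.793, 581.598, 253.304] pointing down, gripper open.
Joint ranges: [-3.01, 3.01], [-1.01, 2.22], [0.06, 2.58], [-1.02, 4.17], [0.09, 2.62], [-3.14, 3.14]. Speed limits (rad/s): [2.57, 2.57, 3.14, 3.14, 3.14, 3.14].

INTERFACE

Orientations are given as a rotation vector (axis times angle).
In Python, from station import status, viewer, bot gives the robot as it stands.
- The arm moves only by the tool drive_tool, never from a script. Its argument "deltas" is a list of rows, each a list of 6 numbers: the shift along the tool's x, y, z normalised to -1 to 1, where 1 is 0.05 m, then the turn, a rotation vector about the tool's x, y, z normalised to -1 to 1, where 1 is 6 degrees. In form: [[x, y, z, rx, ry, rz], ...]. A call has 1 to 8 rows; each row shifts and turns the commanded pose from where the row before left it, along the tool's axes as they then stand; what a row does not reach is not made up. A row lasts 1/10 s, in which the tool goes at most 50 mm and 8.59 degrees, less where a joint would pass 70% of its speed; a pose out of reach is approached as far as the arm can. A call with a number of a shift or a turn outside -1 to 1 is refused whole. A call with a gripper value outside its range is refused whole. "hand" is the gripper's target within -1 to 1 (shut at 1, half-way at 0, fully open at -1), set as the call begins (left out, the last holds). The fingers move at their own pace and stop on an object; "newtons" is the grip in N (left out, the last holds). Time passes only in rows, so rows that do not move let the fingers close. It gives the time, the measured TCP pose, the force, the opening and the grip force at its end, in the units of the state.
- status.read_state(): the state, without advancing time (a new reading comes with each control period).
- viewer.capture(name): name is "scene" or "top"; returns (picture, depth): 400x640x3 uint8, blue, green, red; 400x640 float32, mm along the optical axis (not along the pixel's ray), 0 where there is no reading.
- viewer.camera_info(name): a dict with "intrinsics" (3x3 intrinsics, pixels), "eye" and "rotation" of the camera in the world. Camera axes: x right, y down, z forward; pixel columns grow to the right and rows downward; lengths in mm; the calibration is good to about 2 mm. A picture is of the moment at which its call begins. camera_info takes no time and is no camera call.
- bot.hand_in(): hands the job in; it is judged then, once.
The state is a dict: "clock": time; "q": joint angles; "qvel": joint speeds; "joint_torque": joint torques, N m; "tcp_pos": TCP position; "eef_rot": TCP orientation; "contact_force": force on the tool from outside, world axes, zero at the start; "ft_torque": the same for the moment, N m; "width": opening from 0.0 (shut) to 1.0 (fully open); "grip_force": force on a finger pad.
Only numpy, scipy, OpenCV 4.12 (cv2) and the standard library are available. Lean on these libraries where they do the work, as an engineer would, in place of code of your own. Each camera call takes 0.05 s, during which the arm holds its last target. There are 200 camera calls.

## Working session

There is one attempt and no reset: what is moved stays moved. The work goes in short steps, Python scripts to look and compute and a tool call to move; the robot and the scene stay as the last step left them, time stands still between calls to the robot, and variables do not carry over. Pictures are saved under pics/ and viewed, at most 10 in all, crops included, and the job is handed in when it is done.

Besides the shell and the picture viewer there is one more tool, called as name(argument=value, ...) on one line, values as JSON. drive_tool: Moves the arm, as the interface text tells. Its arguments: {"type":"object","properties":{"deltas":{"type":"array"},"hand":{"type":"number"},"newtons":{"type":"number"}},"required":["deltas"]}

```bash
mkdir -p pics; cat > h.py <<'E'
import numpy as np, cv2
from station import status, viewer, bot
def pts(name, depth):
    c=viewer.camera_info(name); K=np.array(c["intrinsics"]);R=np.array(c["rotation"]);e=np.array(c["eye"]).ravel()
    v,u=np.mgrid[:depth.shape[0],:depth.shape[1]]
    P=np.stack([(u-K[0,2])/K[0,0]*depth,(v-K[1,2])/K[1,1]*depth,depth],-1)
    return P@R.T+e
E
python3 - <<'E'
from h import *
for n in("scene","top"):
    p,d=viewer.capture(n); cv2.imwrite(f"pics/{n}0.png",p); np.save(f"{n}0.npy",d)
    c=viewer.camera_info(n);print(n,c)
    P=pts(n,d); print(P[200,320],(d==0).mean(), np.median(P[...,2]))
print(status.read_state(), bot.tip_reach)
E
```

```text
scene {'intrinsics': array([[486.28717416,   0.        , 317.86049454],
       [  0.        , 486.28717416, 199.10916958],
       [  0.        ,   0.        ,   1.        ]]), 'eye': array([1192.45255468, -783.09682627, 1016.55484407]), 'rotation': array([-2.2351342 , -0.75436773,  0.3493259 ])}Traceback (most recent call last):
  File "<stdin>", line 5, in <module>
  File "h.py", line 7, in pts
    return P@R.T+e
           ~~~~~^~
ValueError: operands could not be broadcast together with shapes (400,640) (3,)
```

View pics/scene0.png

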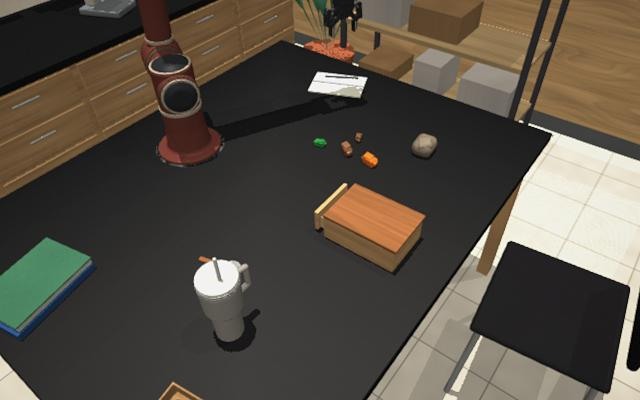

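The scene view shows the cabinet at (370,225) with its drawer front facing left-up at (333,205), and the cobble at (424,146). There are four small rocks: green (320,143), brown larger (347,149), brown small (359,137) and orange (370,160). The tumbler is at (222,300).

```bash
sed -i 's/R=np.array(c\["rotation"\])/R=cv2.Rodrigues(np.array(c["rotation"],float))[0]/' h.py
python3 - <<'E'
from h import *
for n in("scene","top"):
    p,d=viewer.capture(n); cv2.imwrite(f"pics/{n}0.png",p); np.save(f"{n}0.npy",d)
    if n=="top": print(viewer.camera_info(n))
    P=pts(n,d); print(P[200,320],(d==0).mean(), np.median(P[...,2]))
    hsv=cv2.cvtColor(p,cv2.COLOR_BGR2HSV)
    m=((P[...,2]>8)&(P[...,2]<260)&(P[...,0]>200)&(P[...,0]<1000)&(abs(P[...,1])<700)&(d>0)).astype(np.uint8)
    k,l,s,c=cv2.connectedComponentsWithStats(m)
    for i in range(1,k):
        if s[i,4]>15:
            q=P[l==i]; print(c[i].round(),s[i,4],np.median(q,0).round(),q.min(0).round(),q.max(0).round(),np.median(hsv[l==i],0))
print(status.read_state(), bot.tip_reach)
E
```

```text
[529.44826423  49.51615674  -1.83991284] 0.00405078125 -3.3486226896024505
[353.  29.] 27 [246. 619. 252.] [233. 604. 241.] [260. 629. 259.] [17. 69. 76.]
[331.  35.] 20 [214. 531. 252.] [202. 523. 242.] [222. 536. 259.] [23.  35.5 78. ]
[358. 137.] 47 [454. 360.  15.] [435. 348.   8.] [465. 380.  24.] [ 12. 136. 121.]
[424. 145.] 439 [672. 419.  42.] [631. 395.   8.] [700. 480.  59.] [ 17.  67. 128.]
[319. 142.] 69 [368. 257.  16.] [339. 245.   8.] [384. 275.  27.] [ 65. 168. 126.]
[346. 148.] 125 [463. 278.  24.] [433. 256.   9.] [487. 305.  33.] [ 12. 134. 132.]
[369. 159.] 139 [556. 274.  22.] [522. 260.   8.] [582. 296.  33.] [ 13. 210. 231.]
[369. 224.] 5649 [742. -14.  85.] [590. -67.   8.] [852.  98.  93.] [ 13. 160. 194.]
[ 57. 290.] 1382 [ 220. -629.   35.] [ 200. -700.    8.] [ 249. -516.   47.] [ 72. 110. 111.]
[222. 296.] 3158 [ 648. -442.  177.] [ 442. -480.    8.] [ 677. -282.  259.] [ 20.  26. 100.]
[177. 392.] 268 [ 651. -608.   29.] [ 642. -647.    8.] [ 714. -595.   37.] [ 16. 131.  99.]
{'intrinsics': array([[429.99839839,   0.        , 312.67947845],
       [  0.
[... 1630 characters left out ...]
0.15, 'q': array([ 1.07703405e+00,  5.32265055e-02,  1.61396877e+00, -2.32995969e-05,
        1.47597197e+00, -1.19005592e-01]), 'qvel': array([ 3.59133004e-05, -5.40338050e-04, -3.32767959e-03, -7.67801501e-04,
       -1.92196017e-05, -3.55652264e-04]), 'joint_torque': array([ 2.72510324e-04, -3.94240129e+01, -3.70723414e+01, -9.43388386e-05,
        4.63090590e-03, -5.36697257e-05]), 'tcp_pos': array([228.57699811, 581.22892107, 252.33806539]), 'eef_rot': array([-5.85139775e-01, -3.08615706e+00,  2.36882687e-03]), 'contact_force': array([-1.39562037,  0.52379026, -0.32774784]), 'ft_torque': array([ 0.02039718, -0.03991477, -0.03354623]), 'grip_force': 0.0, 'width': 1.0015278157186858} 22.0
```

View pics/top0.png

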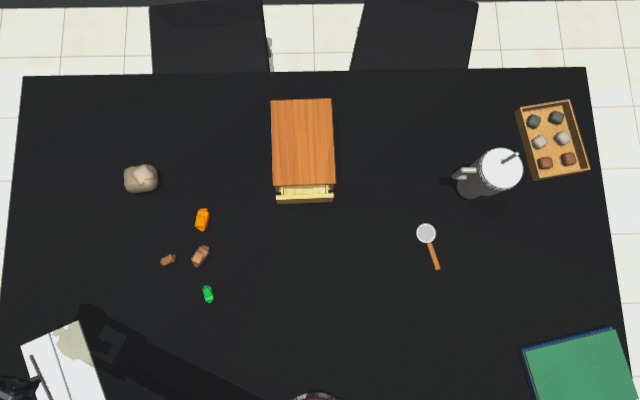

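Top view: the cabinet is at (303,145) with its front facing the robot at (305,197). Rock candidates are orange (202,219), green (208,294), large brown (200,256) and small brown (168,260). Orange and green are excluded, and of the two browns the larger at (200,256) is meant (about 60 mm). I'll confirm that in a crop and measure both poses.

```bash
python3 - <<'E'
from h import *
p=cv2.imread("pics/top0.png"); d=np.load("top0.npy"); P=pts("top",d)
cv2.imwrite("pics/crop.png",cv2.resize(p[200:310,140:240],None,fx=5,fy=5,interpolation=cv2.INTER_CUBIC))
def rect(m,lab):
    k,l,s,c=cv2.connectedComponentsWithStats(m.astype(np.uint8)); i=1+np.argmax(s[1:,4]); q=P[l==i]
    r=cv2.minAreaRect(q[:,:2].astype(np.float32)); print(lab,r,cv2.boxPoints(r).round(1).tolist(),np.percentile(q[:,2],[5,50,95]).round(1),len(q))
    return q
X,Y,Z=P[...,0],P[...,1],P[...,2]
for z in(8,14,20): 
    q=rect((abs(X-455)<45)&(abs(Y-282)<40)&(Z>z),f"rock>{z}")
    w,V=np.linalg.eigh(np.cov(q[:,:2].T)); print(q[:,:2].mean(0),V[:,1],w**.5)
rect((abs(X-447)<25)&(abs(Y-367)<30)&(Z>8),"small")
rect((abs(Y-16)<120)&(Z>84)&(X>560)&(X<900),"cabtop")
q=rect((abs(Y-16)<120)&(Z>60)&(Z<84)&(X>560)&(X<660),"front top")
# true geometry of rock outline in colour, rays onto z=15
E
```

```text
rock>8 ((455.1578674316406, 283.7976379394531), (29.69879150390625, 59.824867248535156), 55.32422637939453) [[422.1000061035156, 288.6000061035156], [471.29998779296875, 254.60000610351562], [488.20001220703125, 279.0], [439.0, 313.0]] [15.8 26.8 34.1] 262
[455.00732548 281.87467843] [-0.84563319  0.53376448] [ 8.39054308 15.1842197 ]
rock>14 ((455.1578674316406, 283.7976379394531), (29.69879150390625, 59.824867248535156), 55.32422637939453) [[422.1000061035156, 288.6000061035156], [471.29998779296875, 254.60000610351562], [488.20001220703125, 279.0], [439.0, 313.0]] [17.4 27.  34.1] 252
[455.23399135 282.26902375] [-0.8486358   0.52897758] [ 8.22043457 15.20694251]
rock>20 ((455.6576232910156, 283.8375549316406), (29.064495086669922, 54.10511779785156), 55.3242301940918) [[425.1000061035156, 287.29998779296875], [469.6000061035156, 256.5], [486.20001220703125, 280.3999938964844], [441.70001220703125, 311.20001220703125]] [21.5 28.3 34.2] 214
[456.0494809  282.56024918] [-0.86009802  0.51012881] [ 8.18368108 13.40116397]
small ((447.2335510253906, 367.4985046386719), (20.792186737060547, 41.496063232421875), 23.9747257232666) [[429.29998779296875, 382.20001220703125], [446.20001220703125, 344.29998779296875], [465.20001220703125, 352.79998779296875], [448.29998779296875, 390.70001220703125]] [11.4 18.5 23.6] 126
cabtop ((734.5687255859375, 16.048019409179688), (227.078125, 158.08856201171875), 1.1053696870803833) [[619.5, 92.9000015258789], [622.5999755859375, -65.19999694824219], [849.5999755859375, -60.79999923706055], [846.5999755859375, 97.30000305175781]] [85.5 88.6 91.8] 5262
front top ((594.1769409179688, 12.57718276977539), (13.706690788269043, 143.5867156982422), 1.4034647941589355) [[585.5999755859375, 84.19999694824219], [589.0999755859375, -59.400001525878906], [602.7999877929688, -59.0], [599.2999877929688, 84.5]] [64.9 75.9 79.5] 334
```

View pics/crop.png

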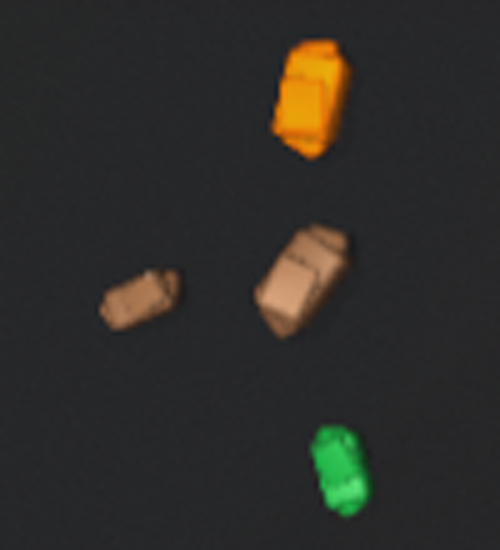

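The crop confirms it: the larger brown rock, at crop (300,280), is a 60x30 block with its long axis at about -34°, and the small brown one is only 41x21. The cabinet yaw is about +1.2° and the drawer face is near x = 590, y = 12. Next I close the gripper, square it to the cabinet and move in front of the drawer.

drive_tool(deltas=[[0,0,0,0,0,-0.94],[0,0,0,0,0,-0.94],[0,0,0,0,0,-0.94],[0,0,0,0,0,-0.94],[-0.37,-0.72,0,0,0,0],[-0.37,-0.72,0,0,0,0],[-0.37,-0.72,0,0,0,0],[-0.37,-0.72,0,0,0,0]], hand=1, newtons=30)

```text
clock: 0.95
tcp_pos: [305.8, 437.6, 252.8]
eef_rot: [0.031, -3.141, 0.001]
contact_force: [0.5, -0.3, 0.4]
width: -0.002
grip_force: 0.0
```

drive_tool(deltas=[[-0.37,-0.72,0,0,0,0],[-0.37,-0.72,0,0,0,0],[-0.37,-0.72,0,0,0,0],[-0.37,-0.72,0,0,0,0],[-0.37,-0.72,0.3,0,0,0],[-0.37,-0.72,0.4,0,0,0],[-0.37,-0.72,0.4,0,0,0],[-0.37,-0.72,0.4,0,0,0]])

```text
clock: 1.75
tcp_pos: [459.3, 152.3, 177.6]
eef_rot: [-0.03, 3.141, 0.0]
contact_force: [0.7, 0.1, 0.9]
width: 0.003
grip_force: 0.0
```

drive_tool(deltas=[[-0.31,-0.57,0.45,0,0,0],[-0.31,-0.57,0.45,0,0,0],[-0.31,-0.57,0.45,0,0,0],[-0.31,-0.57,0.45,0,0,0],[-0.31,-0.57,0.45,0,0,0],[0,0,0,0,0,0],[0,0,0,0,0,0],[0,0,0,0,0,0]])

```text
clock: 2.55
tcp_pos: [539.2, 13.4, 66.4]
eef_rot: [-0.031, 3.141, 0.0]
contact_force: [0.4, -0.7, 0.1]
width: 0.0
grip_force: 0.0
```

drive_tool(deltas=[[-0.08,0,0,0,0,0],[-0.08,0,0,0,0,0],[-0.08,0,0,0,0,0],[-0.08,0,0,0,0,0],[-0.08,0,0,0,0,0],[-0.08,0,0,0,0,0],[-0.06,0,0,0,0,0],[-0.04,0,0,0,0,0]])

```text
clock: 3.35
tcp_pos: [568.4, 13.4, 65.7]
eef_rot: [0.03, -3.141, -0.0]
contact_force: [-0.2, -0.6, 0.1]
width: -0.001
grip_force: 0.0
```

drive_tool(deltas=[[-0.04,0,0,0,0,0],[-0.04,0,0,0,0,0],[-0.02,0,0,0,0,0],[0,0,0,0,0,0]])

```text
clock: 3.75
tcp_pos: [573.2, 13.5, 65.8]
eef_rot: [0.03, -3.141, -0.0]
contact_force: [0.6, 0.6, -0.6]
width: -0.001
grip_force: 0.0
```

drive_tool(deltas=[[-0.02,0,0,0,0,0],[-0.02,0,0,0,0,0],[-0.02,0,0,0,0,0],[0,0,0,0,0,0]])

```text
clock: 4.15
tcp_pos: [576.3, 13.5, 65.9]
eef_rot: [-0.03, 3.141, -0.0]
contact_force: [0.3, -0.7, -0.7]
width: 0.001
grip_force: 0.0
```

drive_tool(deltas=[[-0.02,0,0,0,0,0],[-0.02,0,0,0,0,0],[0,0,0,0,0,0]])

```text
clock: 4.45
tcp_pos: [578.2, 13.6, 65.8]
eef_rot: [-0.03, 3.141, -0.0]
contact_force: [0.6, -0.7, -0.2]
width: -0.001
grip_force: 0.0
```

drive_tool(deltas=[[-0.02,0,0,0,0,0],[-0.02,0,0,0,0,0],[0,0,0,0,0,0]])

```text
clock: 4.75
tcp_pos: [580.3, 13.6, 65.8]
eef_rot: [-0.03, 3.141, -0.0]
contact_force: [-0.7, -0.5, -1.0]
width: -0.002
grip_force: 0.0
```

drive_tool(deltas=[[-0.02,0,0,0,0,0],[-0.02,0,0,0,0,0],[0,0,0,0,0,0]])

```text
clock: 5.05
tcp_pos: [581.5, 13.7, 65.7]
eef_rot: [0.03, -3.139, -0.0]
contact_force: [-5.2, 0.0, 4.2]
width: 0.0
grip_force: 2.6
```

drive_tool(deltas=[[-0.02,0,0,0,0,0],[-0.02,0,0,0,0,0],[0,0,0,0,0,0]])

```text
clock: 5.35
tcp_pos: [583.5, 13.7, 65.7]
eef_rot: [0.03, -3.139, -0.0]
contact_force: [-5.2, -1.2, 3.1]
width: -0.001
grip_force: 2.6
```

drive_tool(deltas=[[-0.02,0,0,0,0,0],[0,0,0,0,0,0]])

```text
clock: 5.55
tcp_pos: [584.4, 13.7, 65.7]
eef_rot: [0.03, -3.139, 0.0]
contact_force: [-5.4, 0.1, 3.9]
width: 0.001
grip_force: 2.7
```

drive_tool(deltas=[[-0.02,0,0,0,0,0],[0,0,0,0,0,0]])

```text
clock: 5.75
tcp_pos: [585.3, 13.8, 65.6]
eef_rot: [0.03, -3.139, -0.0]
contact_force: [-6.5, -0.7, 4.2]
width: -0.001
grip_force: 2.8
```

drive_tool(deltas=[[-0.02,0,0,0,0,0],[0,0,0,0,0,0]])

```text
clock: 5.95
tcp_pos: [586.3, 13.8, 65.6]
eef_rot: [0.03, -3.139, 0.0]
contact_force: [-6.4, -1.1, 4.7]
width: 0.002
grip_force: 2.9
```

drive_tool(deltas=[[-0.016,0,0,0,0,0],[0,0,0,0,0,0]])

```text
clock: 6.15
tcp_pos: [587.0, 13.8, 65.6]
eef_rot: [0.03, -3.139, 0.0]
contact_force: [-5.8, 0.5, 3.5]
width: -0.0
grip_force: 2.9
```

drive_tool(deltas=[[-0.016,0,0,0,0,0],[0,0,0,0,0,0]])

```text
clock: 6.35
tcp_pos: [587.8, 13.8, 65.6]
eef_rot: [0.03, -3.139, 0.0]
contact_force: [-6.7, -0.6, 4.0]
width: -0.0
grip_force: 3.0
```

drive_tool(deltas=[[-0.016,0,0,0,0,0],[0,0,0,0,0,0]])

```text
clock: 6.55
tcp_pos: [588.5, 13.8, 65.6]
eef_rot: [0.03, -3.139, 0.0]
contact_force: [-6.2, -0.4, 4.1]
width: 0.003
grip_force: 3.2
```

drive_tool(deltas=[[-0.016,0,0,0,0,0],[0,0,0,0,0,0]])

```text
clock: 6.75
tcp_pos: [589.2, 13.8, 65.6]
eef_rot: [0.03, -3.138, 0.0]
contact_force: [-7.1, -0.8, 4.7]
width: 0.002
grip_force: 3.4
```

drive_tool(deltas=[[-0.016,0,0,0,0,0],[0,0,0,0,0,0]])

```text
clock: 6.95
tcp_pos: [589.7, 13.9, 65.6]
eef_rot: [0.03, -3.137, -0.0]
contact_force: [-8.6, -0.4, 6.8]
width: 0.002
grip_force: 4.2
```

drive_tool(deltas=[[-0.016,0,0,0,0,0],[0,0,0,0,0,0]])

```text
clock: 7.15
tcp_pos: [590.0, 13.9, 65.6]
eef_rot: [0.03, -3.136, 0.0]
contact_force: [-10.0, -0.3, 7.4]
width: -0.0
grip_force: 5.3
```

The force is climbing at the hard stop, so the latch has tripped (trip at about TCP x 589). Retreating now.

drive_tool(deltas=[[0.4,0,0,0,0,0],[0.7,0,0,0,0,0],[0.7,0,0,0,0,0],[0.7,0,-0.3,0,0,0],[0.5,0,-0.5,0,0,0],[0,0.4,-0.6,0,0,0],[0,0.6,-0.5,0,0,0],[0,0.6,-0.3,0,0,0]], hand=-1)

```text
clock: 7.95
tcp_pos: [441.8, 91.8, 178.8]
eef_rot: [-0.027, 3.135, 0.001]
contact_force: [0.7, 0.0, -0.8]
width: 1.0
grip_force: 0.0
```

```bash
python3 - <<'E'
from h import *
p,d=viewer.capture("top"); cv2.imwrite("pics/top1.png",p[90:330,100:420]); P=pts("top",d)
X,Y,Z=P[...,0],P[...,1],P[...,2]
m=((abs(Y-12)<90)&(Z>60)&(Z<84)&(X>450)&(X<620)).astype(np.uint8)
k,l,s,c=cv2.connectedComponentsWithStats(m)
for i in range(1,k):
    if s[i,4]>100: print(c[i],cv2.boxPoints(cv2.minAreaRect(P[l==i][:,:2].astype(np.float32))).round(1).tolist())
m=(abs(Y-12)<90)&(Z>8)&(Z<30)&(X>500)&(X<625)
q=P[m]; print(len(q),np.percentile(q,[1,50,99],axis=0).round(1))
m=(abs(X-455)<45)&(abs(Y-282)<40)&(Z>8); q=P[m]; print(cv2.minAreaRect(q[:,:2].astype(np.float32)))
E
```

```text
[315.51923077 233.41346154] [[493.79998779296875, 37.5], [496.29998779296875, -61.400001525878906], [508.29998779296875, -61.099998474121094], [505.79998779296875, 37.79999923706055]]
1704 [[515.  -42.   12.9]
 [570.8  10.4  17.7]
 [623.9  67.1  23.9]]
((458.5627746582031, 282.6264953613281), (35.3553581237793, 68.32667541503906), 65.3436508178711)
```

View pics/top1.png

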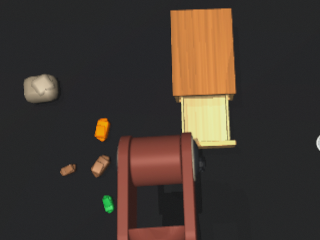

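The drawer is open: its floor shows at crop (205,118) and its face is at x ≈ 495. The rock at crop (100,165) is unmoved. I turn the tool towards the rock.

drive_tool(deltas=[[0,0.5,0,0,0,0.96],[0,0.5,0,0,0,0.96],[0,0.5,0,0,0,0.96],[0,0.5,0,0,0,0.96],[0,0.5,0,0,0,0.96],[0,0.5,0,0,0,0.96],[0,0,0,0,0,0],[0,0,0,0,0,0]], hand=-0.5)

```text
clock: 8.8
tcp_pos: [474.6, 234.9, 175.5]
eef_rot: [0.902, 3.009, -0.0]
contact_force: [-0.1, -0.3, 0.1]
width: 0.748
grip_force: 0.0
```

```bash
cat >> h.py <<'E'
from scipy.spatial.transform import Rotation
def to(x,y,z):
    s=status.read_state(); R=Rotation.from_rotvec(s["eef_rot"]).as_matrix()
    print("tcp",s["tcp_pos"].round(1),"yaw y",np.degrees(np.arctan2(R[1,1],R[0,1])).round(2),"z",R[:,2].round(3),"delta/50",(R.T@(np.array([x,y,z])-s["tcp_pos"])/50).round(3))
E
python3 - <<'E'
from h import *
p,d=viewer.capture("top"); P=pts("top",d)
X,Y,Z=P[...,0],P[...,1],P[...,2]
m=(abs(X-455)<45)&(abs(Y-282)<40)&(Z>8)&(Z<40); q=P[m]; print(len(q),cv2.minAreaRect(q[:,:2].astype(np.float32)))
p,d=viewer.capture("scene"); P=pts("scene",d)
X,Y,Z=P[...,0],P[...,1],P[...,2]
m=(abs(X-455)<45)&(abs(Y-282)<40)&(Z>8)&(Z<40); q=P[m]; print(len(q),cv2.minAreaRect(q[:,:2].astype(np.float32)))
to(455.5,283,60)
E
```

```text
42 ((437.4210510253906, 297.66827392578125), (17.26848793029785, 19.714385986328125), 87.5745620727539)
121 ((460.95068359375, 280.714599609375), (29.858583450317383, 53.937217712402344), 56.39967727661133)
tcp [474.3 234.3 175.5] yaw y 56.55 z [-0. -0. -1.] delta/50 [0.851 0.607 2.31 ]
```

drive_tool(deltas=[[0.41,0.31,0.3,0,0,0],[0.42,0.31,0.3,0,0,0],[0,0,0.5,0,0,0],[0,0,0.5,0,0,0],[0,0,0.5,0,0,0],[0,0,0.3,0,0,0],[0,0,0.2,0,0,0],[0,0,0,0,0,0]])

```text
clock: 9.7
tcp_pos: [456.3, 282.9, 44.7]
eef_rot: [-0.905, -3.007, 0.002]
contact_force: [-0.6, -0.3, 0.7]
width: 0.749
grip_force: 0.0
```

```bash
python3 - <<'E'
from h import *
to(457,283,25)
p,d=viewer.capture("scene"); cv2.imwrite("pics/g.png",cv2.resize(p[80:200,270:430],None,fx=5,fy=5,interpolation=cv2.INTER_CUBIC))
E
```

```text
tcp [456.3 282.9  44.7] yaw y 56.5 z [-0.002 -0.001 -1.   ] delta/50 [-0.012  0.011  0.394]
```

View pics/g.png

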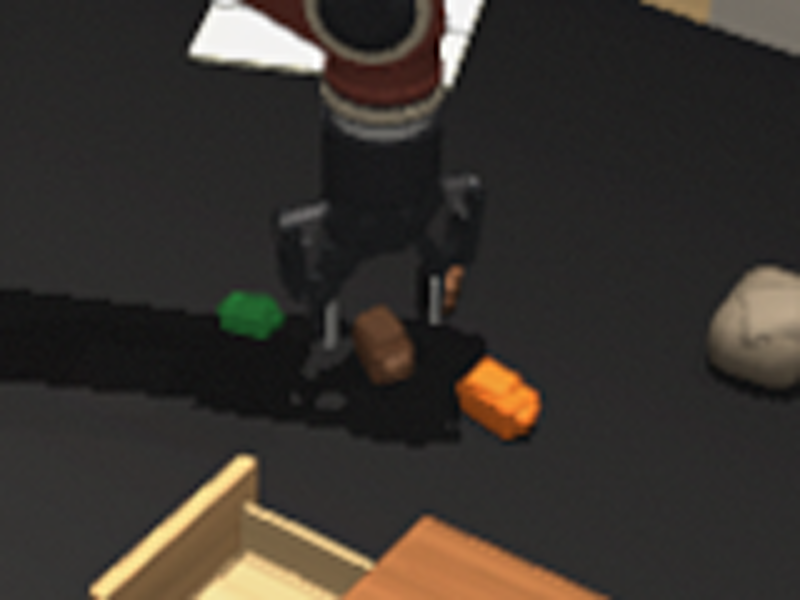

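The rock at (385,345) sits between the fingers at (330,325) and (435,300), and both fingers are clear of the neighbours. I descend and grip.

drive_tool(deltas=[[0,0,0.2,0,0,0],[0,0,0.18,0,0,0],[0,0,0,0,0,0]])

```text
clock: 10.05
tcp_pos: [456.1, 283.2, 25.5]
eef_rot: [-0.904, -3.007, 0.002]
contact_force: [0.1, 0.5, 0.3]
width: 0.754
grip_force: 0.0
```

drive_tool(deltas=[[0,0,0,0,0,0],[0,0,0,0,0,0],[0,0,0,0,0,0],[0,0,0,0,0,0],[0,0,0,0,0,0],[0,0,0,0,0,0]], hand=1, newtons=40)

```text
clock: 10.65
tcp_pos: [457.5, 283.9, 27.5]
eef_rot: [0.904, 3.007, 0.002]
contact_force: [1.1, 1.4, 3.9]
width: 0.341
grip_force: 40.4
```

drive_tool(deltas=[[0,0,-0.1,0,0,0],[0,0,-0.3,0,0,0],[0,0,-0.6,0,0,0],[0,0,-0.6,0,0,0],[0,0,-0.6,0,0,0],[0,0,-0.3,0,0,0],[0,0,0,0,0,0],[0,0,0,0,0,0]])

```text
clock: 11.45
tcp_pos: [456.4, 283.3, 151.0]
eef_rot: [-0.904, -3.008, 0.001]
contact_force: [-0.5, -0.8, -2.4]
width: 0.34
grip_force: 39.9
```

```bash
python3 - <<'E'
from h import *
to(562,12,150)
E
```

```text
tcp [456.4 283.3 151. ] yaw y 56.52 z [-0.001 -0.001 -1.   ] delta/50 [-4.755 -3.361  0.02 ]
```

drive_tool(deltas=[[0,0,0,0,0,-0.96],[0,0,0,0,0,-0.96],[0,0,0,0,0,-0.96],[0,0,0,0,0,-0.96],[0,0,0,0,0,-0.96],[0,0,0,0,0,-0.96]])

```text
clock: 12.05
tcp_pos: [455.4, 282.9, 148.8]
eef_rot: [0.036, -3.137, 0.003]
contact_force: [0.3, -0.3, -2.3]
width: 0.343
grip_force: 39.9
```

drive_tool(deltas=[[-0.25,-0.68,0,0,0,0],[-0.25,-0.68,0,0,0,0],[-0.25,-0.68,0,0,0,0],[-0.25,-0.68,0,0,0,0],[-0.25,-0.68,0,0,0,0],[-0.25,-0.68,0,0,0,0],[-0.25,-0.68,0,0,0,0],[-0.25,-0.68,0,0,0,0]])

```text
clock: 12.85
tcp_pos: [560.8, 12.2, 148.8]
eef_rot: [0.029, -3.137, -0.001]
contact_force: [0.4, -0.1, -1.0]
width: 0.344
grip_force: 40.0
```

drive_tool(deltas=[[0,0,0,0,0,0],[0,0,0,0,0,0],[0,0,0,0,0,0]])

```text
clock: 13.15
tcp_pos: [560.9, 14.4, 150.0]
eef_rot: [0.031, -3.138, -0.001]
contact_force: [0.9, 0.4, -0.7]
width: 0.341
grip_force: 40.2
```

```bash
python3 - <<'E'
from h import *
p,d=viewer.capture("scene"); cv2.imwrite("pics/p.png",cv2.resize(p[120:280,260:450],None,fx=4,fy=3.7,interpolation=cv2.INTER_CUBIC))
to(560,12,45.5)
E
```

```text
tcp [561.1  14.6 150.5] yaw y 91.15 z [-0.002  0.001 -1.   ] delta/50 [ 0.018 -0.052  2.1  ]
```

View pics/p.png

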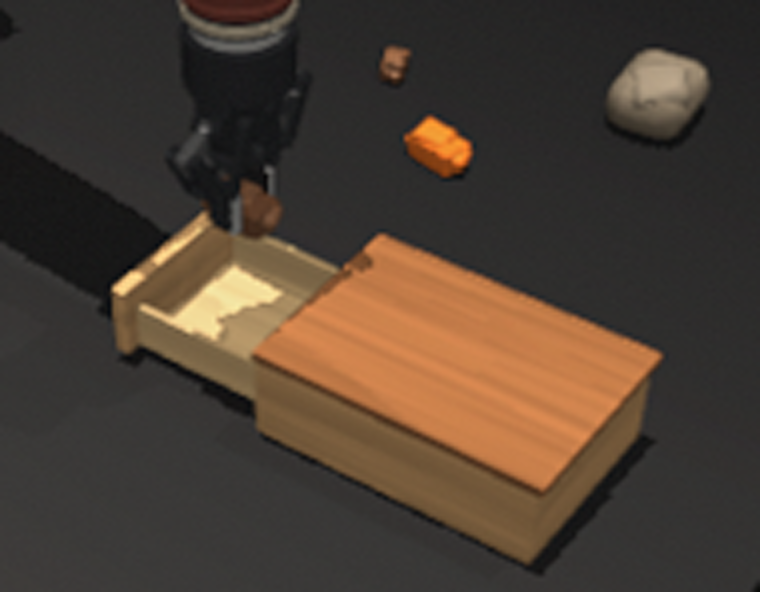

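The rock is held at (255,210) above the open drawer at (230,290), aligned lengthwise. I lower it.

drive_tool(deltas=[[0,-0.05,0.3,0,0,0],[0,0,0.45,0,0,0],[0,0,0.45,0,0,0],[0,0,0.4,0,0,0],[0,0,0.2,0,0,0],[0,0,0.14,0,0,0],[0,0,0,0,0,0],[0,0,0,0,0,0]])

```text
clock: 14.0
tcp_pos: [562.7, 11.1, 55.5]
eef_rot: [-0.03, 3.14, -0.0]
contact_force: [0.6, 0.4, -0.7]
width: 0.341
grip_force: 40.2
```

drive_tool(deltas=[[0,0,0.04,0,0,0],[0,0,0.03,0,0,0],[0,0,0,0,0,0],[0,0,0,0,0,0]])

```text
clock: 14.4
tcp_pos: [562.3, 11.0, 51.5]
eef_rot: [-0.03, 3.141, -0.0]
contact_force: [0.3, -0.3, -1.1]
width: 0.347
grip_force: 40.2
```

drive_tool(deltas=[[0,0,0.04,0,0,0],[0,0,0.04,0,0,0],[0,0,0,0,0,0]])

```text
clock: 14.7
tcp_pos: [561.8, 11.1, 46.8]
eef_rot: [0.03, -3.141, -0.0]
contact_force: [1.0, -0.2, -2.3]
width: 0.343
grip_force: 40.2
```

drive_tool(deltas=[[0,0,0.02,0,0,0],[0,0,0.02,0,0,0],[0,0,0,0,0,0]])

```text
clock: 15.0
tcp_pos: [562.0, 11.1, 45.1]
eef_rot: [0.03, -3.141, -0.0]
contact_force: [-0.6, -0.4, -2.3]
width: 0.346
grip_force: 40.2
```

drive_tool(deltas=[[0,0,0.016,0,0,0],[0,0,0,0,0,0]])

```text
clock: 15.2
tcp_pos: [562.2, 11.0, 44.5]
eef_rot: [-0.03, 3.141, -0.0]
contact_force: [-0.2, 1.0, -2.1]
width: 0.344
grip_force: 40.2
```

drive_tool(deltas=[[0,0,0.016,0,0,0],[0,0,0,0,0,0]])

```text
clock: 15.4
tcp_pos: [562.3, 11.0, 44.4]
eef_rot: [0.03, -3.141, 0.0]
contact_force: [-2.5, 0.4, 4.9]
width: 0.339
grip_force: 40.8
```

It is resting on the floor (contact felt), so I release.

drive_tool(deltas=[[0,0,0,0,0,0],[0,0,0,0,0,0],[0,0,0,0,0,0],[0,0,0,0,0,0]], hand=-0.2)

```text
clock: 15.8
tcp_pos: [562.1, 11.0, 43.6]
eef_rot: [-0.03, 3.141, -0.0]
contact_force: [-0.6, -0.6, 1.1]
width: 0.598
grip_force: 0.0
```

drive_tool(deltas=[[0,0,-0.1,0,0,0],[0,0,-0.3,0,0,0],[0,0,-0.5,0,0,0],[0,0,-0.6,0,0,0],[0,0,-0.6,0,0,0],[0.5,0,0,0,0,0],[0.7,0,0,0,0,0],[0.7,0,0,0,0,0]])

```text
clock: 16.6
tcp_pos: [466.8, 9.1, 150.5]
eef_rot: [-0.03, 3.139, -0.001]
contact_force: [-0.4, 0.3, 1.1]
width: 0.602
grip_force: 0.0
```

```bash
python3 - <<'E'
from h import *
p,d=viewer.capture("top"); cv2.imwrite("pics/t2.png",cv2.resize(p[90:260,220:400],None,fx=3.3,fy=3.3)); P=pts("top",d)
p,d=viewer.capture("scene"); P=pts("scene",d)
X,Y,Z=P[...,0],P[...,1],P[...,2]
hsv=cv2.cvtColor(p,cv2.COLOR_BGR2HSV)
cv2.imwrite("pics/t2.png",np.vstack([cv2.resize(p[140:280,270:450],(640,498))]))
to(440,11,66)
E
```

```text
tcp [463.8   9.6 148.4] yaw y 91.08 z [-0.002  0.    -1.   ] delta/50 [0.472 0.037 1.649]
```

View pics/t2.png

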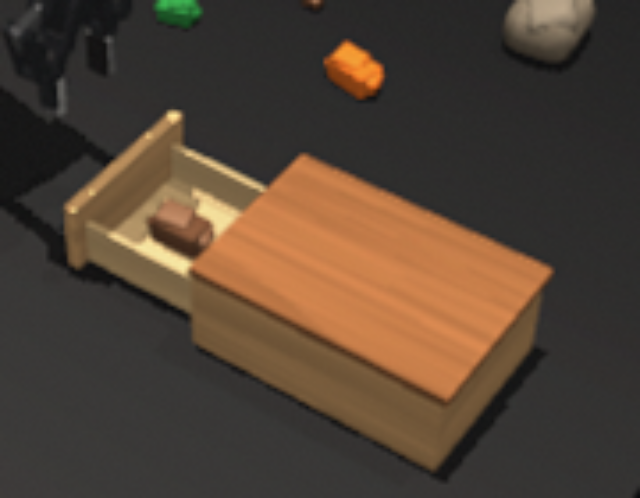

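The rock rests in the drawer at (182,225). I close the fingers and come down in front of the drawer face.

drive_tool(deltas=[[0.25,0.02,0,0,0,0],[0.25,0.02,0.25,0,0,0],[0,0,0.5,0,0,0],[0,0,0.5,0,0,0],[0,0,0.4,0,0,0],[0,0,0,0,0,0],[0,0,0,0,0,0],[0,0,0,0,0,0]], hand=1, newtons=30)

```text
clock: 17.5
tcp_pos: [443.7, 10.6, 68.1]
eef_rot: [-0.03, 3.138, -0.001]
contact_force: [0.8, 0.5, 1.1]
width: -0.003
grip_force: 0.0
```

drive_tool(deltas=[[-0.1,0,0,0,0,0],[-0.12,0,0,0,0,0],[-0.12,0,0,0,0,0],[-0.12,0,0,0,0,0],[-0.12,0,0,0,0,0],[-0.08,0,0,0,0,0],[-0.04,0,0,0,0,0],[0,0,0,0,0,0]])

```text
clock: 18.3
tcp_pos: [477.3, 11.4, 66.1]
eef_rot: [0.03, -3.141, -0.0]
contact_force: [-0.5, 0.5, 0.2]
width: -0.0
grip_force: 0.0
```

drive_tool(deltas=[[-0.03,0,0,0,0,0],[-0.03,0,0,0,0,0],[-0.03,0,0,0,0,0],[-0.03,0,0,0,0,0],[-0.03,0,0,0,0,0],[-0.03,0,0,0,0,0],[-0.03,0,0,0,0,0],[-0.03,0,0,0,0,0]])

```text
clock: 19.1
tcp_pos: [488.3, 11.6, 66.0]
eef_rot: [0.03, -3.139, 0.0]
contact_force: [-5.0, -0.7, 3.9]
width: -0.001
grip_force: 2.3
```

drive_tool(deltas=[[-0.03,0,0,0,0,0],[-0.03,0,0,0,0,0],[-0.04,0,0,0,0,0],[-0.04,0,0,0,0,0],[-0.04,0,0,0,0,0],[-0.04,0,0,0,0,0]])

```text
clock: 19.7
tcp_pos: [500.1, 11.9, 66.0]
eef_rot: [0.03, -3.141, 0.0]
contact_force: [-4.7, -0.7, 2.3]
width: 0.004
grip_force: 2.4
```

drive_tool(deltas=[[-0.06,0,0,0,0,0],[-0.06,0,0,0,0,0],[-0.06,0,0,0,0,0],[-0.06,0,0,0,0,0],[-0.06,0,0,0,0,0],[-0.06,0,0,0,0,0],[-0.06,0,0,0,0,0],[-0.06,0,0,0,0,0]])

```text
clock: 20.5
tcp_pos: [524.0, 12.3, 66.0]
eef_rot: [0.03, -3.141, -0.0]
contact_force: [-4.3, -0.4, 2.6]
width: -0.001
grip_force: 2.7
```

drive_tool(deltas=[[-0.06,0,0,0,0,0],[-0.06,0,0,0,0,0],[-0.06,0,0,0,0,0],[-0.06,0,0,0,0,0],[-0.06,0,0,0,0,0],[-0.06,0,0,0,0,0],[-0.06,0,0,0,0,0],[-0.06,0,0,0,0,0]])

```text
clock: 21.3
tcp_pos: [547.9, 12.8, 66.0]
eef_rot: [0.03, -3.14, 0.0]
contact_force: [-5.4, -1.2, 3.6]
width: -0.003
grip_force: 3.0
```

drive_tool(deltas=[[-0.06,0,0,0,0,0],[-0.06,0,0,0,0,0],[-0.06,0,0,0,0,0],[-0.06,0,0,0,0,0],[-0.06,0,0,0,0,0],[-0.06,0,0,0,0,0],[-0.06,0,0,0,0,0],[-0.06,0,0,0,0,0]])

```text
clock: 22.1
tcp_pos: [571.8, 13.2, 66.1]
eef_rot: [0.03, -3.14, 0.0]
contact_force: [-6.0, -0.6, 3.2]
width: 0.001
grip_force: 3.1
```

drive_tool(deltas=[[-0.04,0,0,0,0,0],[-0.04,0,0,0,0,0],[-0.04,0,0,0,0,0],[-0.04,0,0,0,0,0],[-0.04,0,0,0,0,0],[-0.04,0,0,0,0,0],[-0.02,0,0,0,0,0],[0,0,0,0,0,0]])

```text
clock: 22.9
tcp_pos: [585.0, 13.4, 66.0]
eef_rot: [0.03, -3.141, 0.0]
contact_force: [-6.3, -0.5, 2.4]
width: 0.0
grip_force: 2.6
```

drive_tool(deltas=[[-0.02,0,0,0,0,0],[-0.02,0,0,0,0,0],[0,0,0,0,0,0]])

```text
clock: 23.2
tcp_pos: [586.8, 13.5, 66.0]
eef_rot: [0.03, -3.14, 0.0]
contact_force: [-6.7, -0.6, 4.1]
width: 0.0
grip_force: 3.4
```

drive_tool(deltas=[[-0.016,0,0,0,0,0],[0,0,0,0,0,0]])

```text
clock: 23.4
tcp_pos: [587.6, 13.5, 66.0]
eef_rot: [0.03, -3.14, 0.0]
contact_force: [-5.8, -0.1, 2.4]
width: -0.003
grip_force: 2.9
```

drive_tool(deltas=[[-0.016,0,0,0,0,0],[0,0,0,0,0,0]])

```text
clock: 23.6
tcp_pos: [588.4, 13.5, 66.0]
eef_rot: [0.03, -3.14, 0.0]
contact_force: [-6.7, 0.4, 3.3]
width: -0.001
grip_force: 3.1
```

drive_tool(deltas=[[-0.016,0,0,0,0,0],[0,0,0,0,0,0]])

```text
clock: 23.8
tcp_pos: [589.1, 13.5, 66.0]
eef_rot: [0.03, -3.14, -0.0]
contact_force: [-7.3, -0.8, 3.8]
width: 0.003
grip_force: 3.2
```

drive_tool(deltas=[[-0.016,0,0,0,0,0],[0,0,0,0,0,0]])

```text
clock: 24.0
tcp_pos: [589.6, 13.5, 66.0]
eef_rot: [0.03, -3.139, 0.0]
contact_force: [-8.4, -0.4, 3.9]
width: -0.002
grip_force: 4.0
```

drive_tool(deltas=[[-0.012,0,0,0,0,0],[0,0,0,0,0,0]])

```text
clock: 24.2
tcp_pos: [589.8, 13.5, 66.0]
eef_rot: [0.03, -3.138, 0.0]
contact_force: [-9.1, -0.0, 5.9]
width: 0.001
grip_force: 4.7
```

drive_tool(deltas=[[0.05,0,0,0,0,0],[0.1,0,0,0,0,0],[0.3,0,0,0,0,0],[0.6,0,0,0,0,0],[0.7,0,0,0,0,0],[0.7,0,-0.3,0,0,0],[0.3,0,-0.6,0,0,0],[0,0,-0.5,0,0,0]])

```text
clock: 25.0
tcp_pos: [452.4, 11.2, 136.7]
eef_rot: [-0.029, 3.139, 0.0]
contact_force: [0.8, -1.0, 0.6]
width: 0.001
grip_force: 0.0
```

drive_tool(deltas=[[0,0.6,0,0,0,0],[0,0.6,0,0,0,0],[0,0.6,0,0,0,0],[0,0.6,0,0,0,0],[0,0.4,0,0,0,0],[0,0,0,0,0,0],[0,0,0,0,0,0],[0,0,0,0,0,0]])

```text
clock: 25.8
tcp_pos: [451.2, 150.4, 136.3]
eef_rot: [-0.029, 3.14, 0.0]
contact_force: [0.1, 1.0, -0.4]
width: -0.002
grip_force: 0.0
```

```bash
python3 - <<'E'
from h import *
p,d=viewer.capture("top"); P=pts("top",d); cv2.imwrite("pics/end.png",p)
X,Y,Z=P[...,0],P[...,1],P[...,2]
m=(abs(Y-12)<90)&(Z>60)&(Z<84)&(X>450)&(X<615)
q=P[m]; print(len(q),np.percentile(q,[2,50,98],axis=0).round(1)); to(450,100,150)
E
```

```text
316 [[493.9 -58.4  64.2]
 [500.   10.7  76.1]
 [506.6  79.6  80.4]]
tcp [451.1 150.3 136.3] yaw y 91.02 z [ 0.001  0.    -1.   ] delta/50 [ 0.04  -1.004 -0.274]
```

View pics/end.png

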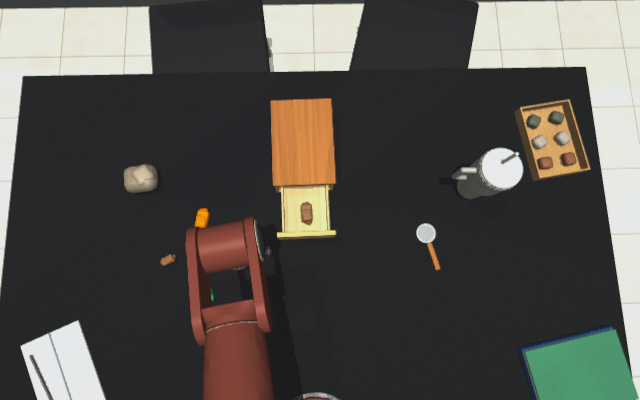

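The drawer slid open again at (305,215) with the rock still inside, so the latch was not quite passed. I'll push again slightly harder, still under the limit, and test for latching before backing away.

drive_tool(deltas=[[0,-0.6,0,0,0,0],[0,-0.6,0,0,0,0],[0,-0.6,0,0,0,0],[0,-0.6,0.2,0,0,0],[0,-0.37,0.5,0,0,0],[0,0,0.5,0,0,0],[0,0,0.2,0,0,0],[0,0,0,0,0,0]])

```text
clock: 26.65
tcp_pos: [452.0, 12.2, 64.6]
eef_rot: [0.028, -3.138, -0.001]
contact_force: [-0.2, -0.4, 0.7]
width: -0.001
grip_force: 0.0
```

drive_tool(deltas=[[-0.12,0,0,0,0,0],[-0.12,0,0,0,0,0],[-0.12,0,0,0,0,0],[-0.1,0,0,0,0,0],[-0.06,0,0,0,0,0],[-0.03,0,0,0,0,0],[-0.03,0,0,0,0,0],[-0.03,0,0,0,0,0]])

```text
clock: 27.45
tcp_pos: [483.8, 13.1, 66.1]
eef_rot: [0.03, -3.141, -0.0]
contact_force: [-0.0, 0.9, 0.9]
width: 0.003
grip_force: 0.0
```

drive_tool(deltas=[[-0.03,0,0,0,0,0],[-0.03,0,0,0,0,0],[-0.03,0,0,0,0,0],[-0.04,0,0,0,0,0],[-0.05,0,0,0,0,0],[-0.06,0,0,0,0,0],[-0.06,0,0,0,0,0],[-0.06,0,0,0,0,0]])

```text
clock: 28.25
tcp_pos: [501.5, 13.4, 66.0]
eef_rot: [0.03, -3.14, 0.0]
contact_force: [-5.4, -0.1, 2.8]
width: -0.0
grip_force: 2.6
```

drive_tool(deltas=[[-0.06,0,0,0,0,0],[-0.06,0,0,0,0,0],[-0.06,0,0,0,0,0],[-0.06,0,0,0,0,0],[-0.06,0,0,0,0,0],[-0.06,0,0,0,0,0],[-0.06,0,0,0,0,0],[-0.06,0,0,0,0,0]])

```text
clock: 29.05
tcp_pos: [525.4, 13.8, 66.0]
eef_rot: [0.03, -3.14, 0.0]
contact_force: [-5.5, -0.4, 3.9]
width: 0.002
grip_force: 2.7
```

drive_tool(deltas=[[-0.06,0,0,0,0,0],[-0.06,0,0,0,0,0],[-0.06,0,0,0,0,0],[-0.06,0,0,0,0,0],[-0.06,0,0,0,0,0],[-0.06,0,0,0,0,0],[-0.06,0,0,0,0,0],[-0.06,0,0,0,0,0]])

```text
clock: 29.85
tcp_pos: [549.3, 14.3, 66.0]
eef_rot: [0.03, -3.139, 0.0]
contact_force: [-6.1, -0.5, 3.9]
width: -0.0
grip_force: 3.0
```

drive_tool(deltas=[[-0.06,0,0,0,0,0],[-0.06,0,0,0,0,0],[-0.06,0,0,0,0,0],[-0.06,0,0,0,0,0],[-0.06,0,0,0,0,0],[-0.06,0,0,0,0,0],[-0.06,0,0,0,0,0],[-0.04,0,0,0,0,0]])

```text
clock: 30.65
tcp_pos: [572.4, 14.7, 66.0]
eef_rot: [0.03, -3.139, 0.0]
contact_force: [-6.0, -0.3, 4.3]
width: 0.002
grip_force: 3.0
```

drive_tool(deltas=[[-0.05,0,0,0,0,0],[-0.05,0,0,0,0,0],[-0.05,0,0,0,0,0],[-0.04,0,0,0,0,0],[-0.04,0,0,0,0,0],[-0.03,0,0,0,0,0],[-0.02,0,0,0,0,0],[0,0,0,0,0,0]])

```text
clock: 31.45
tcp_pos: [586.5, 15.0, 66.0]
eef_rot: [0.03, -3.14, 0.0]
contact_force: [-4.7, -0.1, 3.4]
width: -0.003
grip_force: 2.4
```

drive_tool(deltas=[[-0.02,0,0,0,0,0],[-0.02,0,0,0,0,0],[0,0,0,0,0,0]])

```text
clock: 31.75
tcp_pos: [588.1, 15.0, 66.0]
eef_rot: [0.03, -3.139, 0.0]
contact_force: [-7.2, -0.4, 4.0]
width: -0.001
grip_force: 3.3
```

drive_tool(deltas=[[-0.016,0,0,0,0,0],[-0.016,0,0,0,0,0],[0,0,0,0,0,0]])

```text
clock: 32.05
tcp_pos: [589.5, 15.1, 65.9]
eef_rot: [0.03, -3.138, 0.0]
contact_force: [-8.2, -0.5, 5.4]
width: 0.002
grip_force: 3.8
```

drive_tool(deltas=[[-0.016,0,0,0,0,0],[0,0,0,0,0,0]])

```text
clock: 32.25
tcp_pos: [589.8, 15.0, 65.9]
eef_rot: [0.03, -3.137, 0.0]
contact_force: [-9.4, -0.6, 6.5]
width: -0.0
grip_force: 4.8
```

drive_tool(deltas=[[-0.012,0,0,0,0,0],[0,0,0,0,0,0]])

```text
clock: 32.45
tcp_pos: [590.0, 15.1, 66.0]
eef_rot: [0.03, -3.136, 0.0]
contact_force: [-10.7, -0.4, 7.9]
width: -0.004
grip_force: 5.6
```

drive_tool(deltas=[[0.04,0,0,0,0,0],[0.05,0,0,0,0,0],[0.05,0,0,0,0,0],[0.05,0,0,0,0,0],[0.05,0,0,0,0,0],[0,0,0,0,0,0]])

```text
clock: 33.05
tcp_pos: [580.4, 14.9, 66.3]
eef_rot: [-0.03, 3.139, 0.0]
contact_force: [0.3, 0.2, 0.2]
width: -0.003
grip_force: 0.0
```

drive_tool(deltas=[[0.03,0,0,0,0,0],[0.03,0,0,0,0,0],[0,0,0,0,0,0],[0,0,0,0,0,0]])

```text
clock: 33.45
tcp_pos: [577.0, 14.8, 66.3]
eef_rot: [-0.03, 3.141, -0.0]
contact_force: [0.2, -0.4, 0.5]
width: 0.007
grip_force: 0.0
```

Zero force, so the drawer has stayed latched. I back off and check.

drive_tool(deltas=[[0.2,0,0,0,0,0],[0.5,0,0,0,0,0],[0.6,0,0,0,0,0],[0.6,0,0,0,0,0],[0.5,0,-0.4,0,0,0],[0.2,0,-0.6,0,0,0],[0,0,-0.4,0,0,0],[0,0.4,0,0,0,0]])

```text
clock: 34.25
tcp_pos: [448.1, 31.3, 139.9]
eef_rot: [-0.026, 3.134, -0.002]
contact_force: [0.5, 0.6, -0.2]
width: 0.002
grip_force: 0.0
```

drive_tool(deltas=[[0,0.6,0,0,0,0],[0,0.6,0,0,0,0],[0,0.6,0,0,0,0],[0,0.4,0,0,0,0],[0,0,0,0,0,0],[0,0,0,0,0,0],[0,0,0,0,0,0],[0,0,0,0,0,0]])

```text
clock: 35.05
tcp_pos: [444.4, 141.5, 136.1]
eef_rot: [0.028, -3.141, 0.0]
contact_force: [0.4, -0.1, -0.4]
width: -0.002
grip_force: 0.0
```

```bash
python3 - <<'E'
from h import *
p,d=viewer.capture("top"); P=pts("top",d); cv2.imwrite("pics/end2.png",p)
X,Y,Z=P[...,0],P[...,1],P[...,2]
m=(abs(Y-12)<75)&(Z>60)&(Z<84)&(X>470)&(X<615)
q=P[m]; print(len(q),np.percentile(q,[2,50,98],axis=0).round(1)); to(450,100,150)
p0=cv2.imread("pics/top0.png")
for n,b in dict(tumbler=(450,140,525,205),mag=(410,220,445,275),cobble=(115,155,165,200)).items():
    print(n,np.abs(p[b[1]:b[3],b[0]:b[2]].astype(int)-p0[b[1]:b[3],b[0]:b[2]]).mean())
E
```

```text
337 [[587.6 -56.5  61.4]
 [593.   11.4  76.2]
 [600.7  81.3  80.4]]
tcp [444.4 141.6 136.2] yaw y 91.01 z [-0. -0. -1.] delta/50 [-0.096 -0.833 -0.277]
tumbler 0.49456410256410255
mag 0.5996536796536797
cobble 0.5580740740740741
```

View pics/end2.png

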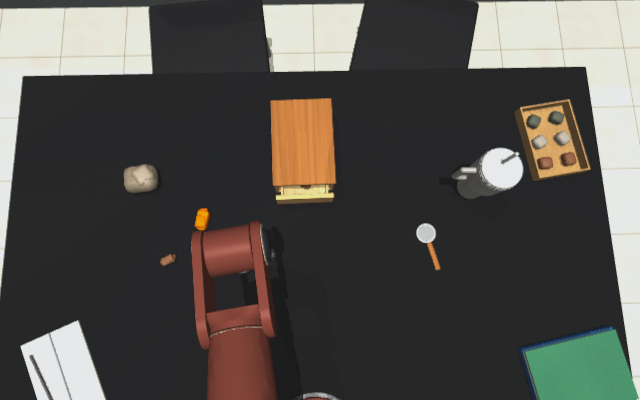

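The drawer is shut as at the start, with its front at (305,197). The tumbler, magnifier and cobble have not moved.

```bash
python3 -c "
from station import bot
print(bot.hand_in())"
```

```text
the job is handed in; nothing more can be done
None
```

I handed the job in at about 35 s: the brown rock is in the drawer, which is latched shut after a second push because the first didn't catch and it sprang open again; measured push force peaked near 13 N, and the tumbler, magnifier and cobble have not moved.

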